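# Make up the cream pot at the coffee buffet

### The arm

A 6-joint arm with a two-finger parallel gripper is mounted at the origin on the work surface. World frame = base frame: x ahead of the robot, y to its left, z up, the work surface at z = 0. Lengths are in m, angles in degrees, forces in N, time in s.
With the tool pointing down it reaches from about 0.375 to 0.9 m from the base axis. Payload 3.1 kg.
Tool frame: the origin (TCP) lies at the centre of the arm's flange, where the gripper is bolted on; the fingertips stand 182 mm ahead of it and the grasp point (between the pads) lies bot.grip_point_offset ahead of it (bot.grip_point_offset is the distance from the TCP to the grasp point, in m); x points along the fingers, z is the direction in which the jaws open and shut, and the axes are right-handed (so a half turn about x gives the same grasp; the last joint's range is limited). The gripper opens to 87 mm and grips with 3 to 60 N. Pads are 19 mm wide; open, the fingers measure 117 mm over their backs; the gripper's body (75 mm by 190 mm) begins 51 mm behind the grasp point.
Start: joints at [-80.93, 30.224, 82.088, -0, 67.689, -10.227], TCP at [0.207, -0.59, 0.405] pointing down, gripper open.
Joint ranges: [-176.69, 176.69], [-43.24, 126.21], [12.49, 139.97], [-82, 262], [0, 151.66], [-163.58, 163.58]. Speed limits (degrees/s): [159.86, 159.86, 180, 180, 180, 180].

### API

Orientations are given as a 3x3 rotation matrix whose columns are the frame's x, y, z axes.
In Python, from rig import bot gives the robot as it stands.
- The arm moves only by the tool step_arm, never from a script. Its argument "motion" is a list that holds one entry, the list of rows, each a list of 7 numbers: the turn, a rotation vector about the world's x, y, z in degrees, then the shift along the world's x, y, z in mm, then the finger opening in mm, from 0 to 87. A call has 1 to 12 rows; each row is the pose to reach, as a shift and turn from the pose commanded when the call began; what a row does not reach only later rows make up. A row lasts 1/12 s, in which the tool goes at most 41.7 mm and 7.16 degrees, less where a joint would pass 70% of its speed; a pose out of reach is approached as far as the arm can. A call with a gripper value outside its range is refused whole. The fingers move at their own pace and stop on an object; the grip force is fixed at half the most. Time passes only in rows, so rows that repeat a pose let the fingers close. It gives the time, the measured TCP pose, the force and the opening at its end, in the units of the state.
- bot.read_state(): the state, without advancing time (a new reading comes with each control period).
- bot.capture(name): name is "scene" or "side" or "wrist"; returns a dict with "frame" (384x512x3 uint8, red, green, blue), "range_z" (384x512 float32, m along the optical axis (not along the pixel's ray), 0 where there is no reading), "fx", "fy", "cx", "cy" (pixels), "dist_coeffs" ([k1, k2, p1, p2, k3] as OpenCV has them; the pictures are not rectified), "cam_to_world" (4x4, takes a point from camera to world coordinates). Camera axes: x right, y down, z forward; pixel columns grow to the right and rows downward; lengths in m; the calibration is good to about 2 mm. A picture is of the moment at which its call begins.
- bot.hand_in(): hands the job in, once; it reports no verdict.
The state is a dict: "time_s": time; "joint_positions": joint angles; "qvel": joint speeds; "tau": joint torques, N m; "position": TCP position; "tcp_rot": TCP orientation; "force": force on the tool from outside, world axes, zero at the start; "moment": the same for the moment, N m; "opening": opening from 0.0 (shut) to 1.0 (fully open).
Only numpy, scipy, OpenCV 4.12 (cv2) and the standard library are available. Lean on these libraries where they do the work, as an engineer would, in place of code of your own. Each camera call takes 0.05 s, during which the arm holds its last target.

### The job

Make up the cream pot: lower the tapered steel liner upright into the empty white crock and let go of it, then set the wooden stopper lid upright in the liner's mouth. Liner and stopper are tapered and jam if forced or dropped in, so lower each gently, stop as soon as it begins to touch, and let it rest under its own weight. Leave the crock where it stands and do not disturb the other things on the table.

Things in the scene. Friction and masses are not known exactly. Their poses are not given: they have to be found in the camera images.
- crock_mouth (a point): Centre of the mouth of the empty white stoneware crock, 90 mm above its underside, z up along the bore. The crock is round, 96 mm across, 92 mm tall over its lip, about 1.2 kg, and stands loose. Its round bore tapers evenly from radius 29.8 mm at the mouth to 18.6 mm at its floor, 80 mm lower.
- liner_center (a point): Centre of the steel liner, half-way up (65 mm above its underside), z up. Round, 130 mm tall, 0.18 kg, standing upright. Lower 85 mm: a cone, outer radius 20 mm at the base growing evenly to 32 mm. Upper 45 mm (20 to 65 mm above this point): a straight collar 65 mm across, to be gripped from above. Its mouth is a straight well of inner radius 29 mm, 55 mm deep.
- lid_center (a point): Centre of the wooden stopper lid, half-way up (36 mm above its underside), z up. 72 mm tall, 0.12 kg, standing on its plug. From below: a plug 26 mm tall, radius 24 mm growing evenly to 30.5 mm; a flange 72 mm across, 6 mm thick; a round upright knob 24 mm across, 40 mm tall (its middle 16 mm above this point), to be gripped from above.
- crock: The same crock; origin at the centre of its underside. A finished pot (crock, liner and stopper, 202 mm tall, fixed) stands on the far right as an example; leave it.
- liner: The same liner; origin at the centre of its underside. In the crock it rests cone on cone with its base about 20 mm above the crock's underside, so its centre point is about 5 mm below the crock's mouth point and its rim 60 mm above it. Cone and bore have the same taper: 1 mm off centre, it touches one side about 7 mm higher.
- lid: The same stopper; origin at the centre of its underside. In the liner's mouth it rests on its taper, the plug about 20 mm deep, the flange about 6 mm clear of the rim, and its centre point about 81 mm above the liner's centre point.
- tumbler_center (a point): Centre of a plain straight-sided steel tumbler, 72 mm across and 110 mm tall, half-way up. A bystander: not the liner, and too wide for the crock.
- cup: White coffee cup on its saucer, one piece, 114 mm across and 56 mm tall, origin under its centre. A bystander.
- bowl: Low white bowl of paper sachets, 100 mm across and about 50 mm tall, origin under its centre. A bystander.
- jug: Steel jug with a black handle, 92 mm across the body and 125 mm tall, origin under its centre. A bystander near the right-hand side.
- spoon: Steel spoon, 190 mm long, lying flat on the left near the robot, origin under its middle. A bystander. (The pile of plates at the far left is fixed.)
Not all that is in view belongs to the job. Of the things like the lid, leave any that is purple; of the rest the smaller one is meant.

How it is judged:
By the outcome, as a careful person would: the job done as asked, in the order asked, and still so for the second after the job is handed in, with the robot touching nothing.
It also fails if it takes over 72 s, if anything falls off the work surface, if the arm or the gripper's body presses on something with over 40 N, if the wrist force passes 120 N, or if a joint passes its speed limit or range.

## Working session

There is one attempt and no reset: what is moved stays moved. The work goes in short steps, Python scripts to look and compute and a tool call to move; the robot and the scene stay as the last step left them, time stands still between calls to the robot, and variables do not carry over. Pictures are saved under pics/ and viewed, and the job is handed in when it is done.

Besides the shell and the picture viewer there is one more tool, called after ">>>" as a command line: name --argument value ..., lists and objects as JSON in quotes. step_arm: Moves the arm, as the interface text tells. Its arguments: {"type":"object","properties":{"motion":{"type":"array"}},"required":["motion"]}

```bash
mkdir -p pics; ls
python3 - <<'E'
from rig import bot
import cv2,numpy as np
print(bot.grip_point_offset)
s=bot.read_state();print({k:np.round(v,3).tolist() for k,v in s.items()})
for n in ["scene","side","wrist"]:
    c=bot.capture(n); np.savez(f"{n}0.npz",**c)
    cv2.imwrite(f"pics/{n}0.png",cv2.resize(c["frame"][:,:,::-1],(800,600)))
    print(n,c["fx"],c["cx"],c["cy"],c["dist_coeffs"],np.round(c["cam_to_world"],3).tolist(),(c["range_z"]>0).mean())
E
```

```text
pics
0.1635
{'time_s': 0.0, 'joint_positions': [-80.931, 30.279, 82.157, -0.002, 67.687, -10.227], 'qvel': [0.099, 0.022, -0.014, 0.068, -0.042, 0.108], 'tau': [-0.001, -44.004, -17.659, 0.063, 0.058, -0.0], 'position': [0.207, -0.59, 0.404], 'tcp_rot': [[-0.0, 0.944, 0.33], [0.002, 0.33, -0.944], [-1.0, 0.0, -0.002]], 'force': [-0.484, -0.359, -1.073], 'moment': [-0.005, -0.019, 0.011], 'opening': 1.003}
scene 456.37118803837404 255.9109272218076 192.92158500483563 [-0.17743053  0.          0.          0.          0.        ] [[-0.034, 0.655, -0.755, 1.473], [0.999, 0.032, -0.017, -0.004], [0.013, -0.755, -0.656, 0.922], [0.0, 0.0, 0.0, 1.0]] 0.9960886637369791
side 357.34496720325774 260.9703582120604 195.87764196214334 [0.0367601 0.        0.        0.        0.       ] [[-0.969, -0.153, 0.195, 0.301], [-0.247, 0.516, -0.82, 0.722], [0.025, -0.843, -0.538, 0.603], [0.0, 0.0, 0.0, 1.0]] 0.9959818522135416
wrist 323.9682498052853 256.829238551402 190.90478453433613 [0.02811795 0.         0.         0.         0.        ] [[0.33, -0.9, -0.285, 0.285], [-0.944, -0.315, -0.098, -0.562], [-0.002, 0.302, -0.953, 0.383], [0.0, 0.0, 0.0, 1.0]] 0.9958394368489584
```

View pics/scene0.png

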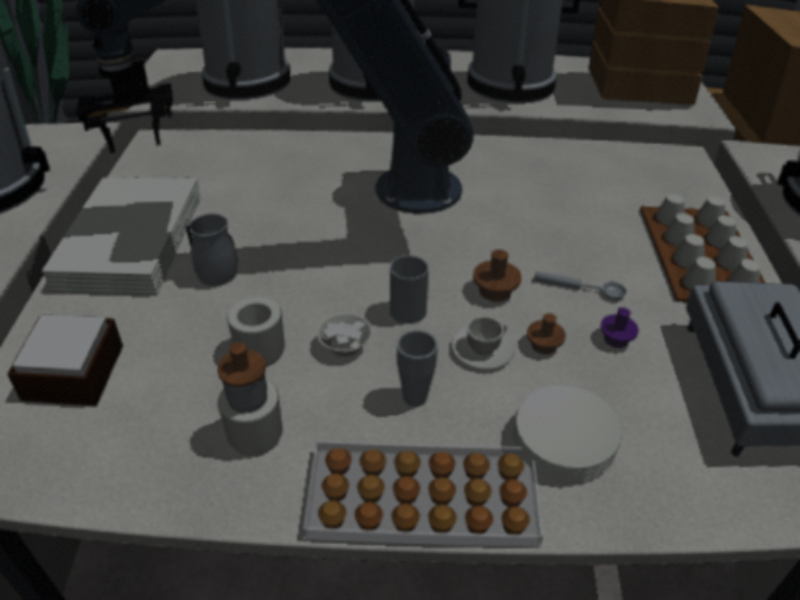

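View pics/side0.png

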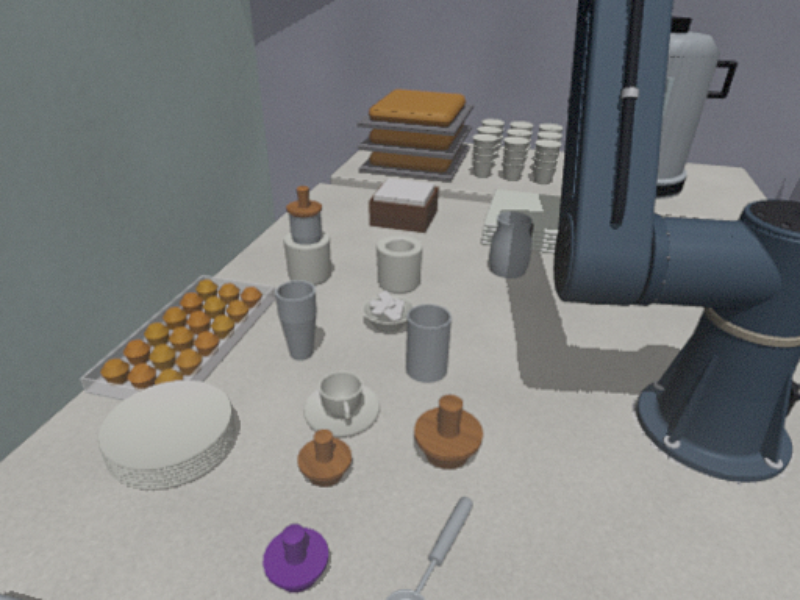

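View pics/wrist0.png

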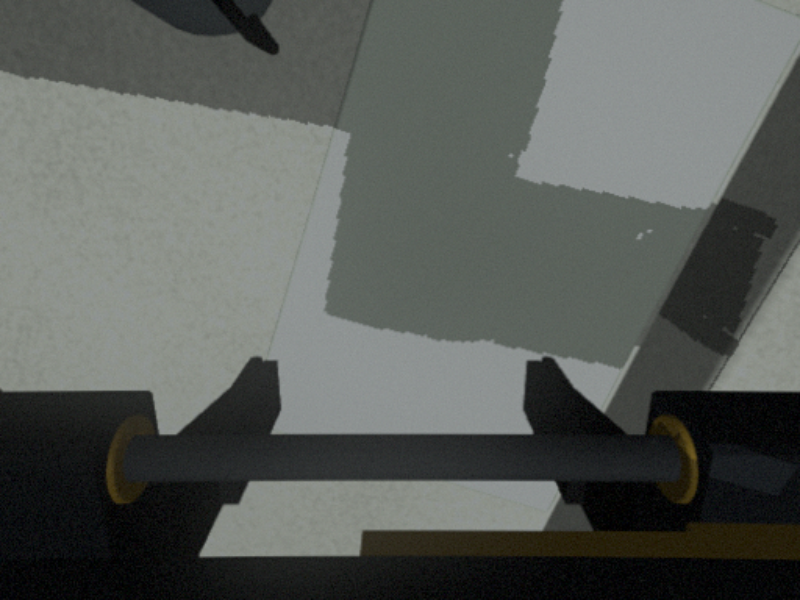

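The scene view shows the liner (taper) at about (417,365), the tumbler at (409,290), the crock at (256,330), the small brown lid at (546,335), the larger decoy at (497,275) and the purple one at (620,328). I'll measure them from the depth points in both views.

```bash
cat > h.py <<'E'
import numpy as np,cv2
from scipy.optimize import least_squares
def cloud(c):
    K=np.array([[c["fx"],0,c["cx"]],[0,c["fy"],c["cy"]],[0,0,1]],float)
    H,W=c["range_z"].shape
    u,v=np.meshgrid(np.arange(W),np.arange(H))
    p=np.stack([u,v],-1).reshape(-1,1,2).astype(np.float64)
    n=cv2.undistortPoints(p,K,np.array(c["dist_coeffs"],float)).reshape(H,W,2)
    z=c["range_z"].astype(float)
    P=np.dstack([n[...,0]*z,n[...,1]*z,z])
    M=np.array(c["cam_to_world"]); Q=P@M[:3,:3].T+M[:3,3]; Q[z<=0]=np.nan
    return Q
def circ(P,r=None,x0=None):
    x0=P[:,:2].mean(0) if x0 is None else x0
    if r is None:
        f=lambda q:np.hypot(P[:,0]-q[0],P[:,1]-q[1])-q[2]
        s=least_squares(f,[*x0,.03],loss='soft_l1',f_scale=.002)
    else:
        f=lambda q:np.hypot(P[:,0]-q[0],P[:,1]-q[1])-r
        s=least_squares(f,x0,loss='soft_l1',f_scale=.002)
    return s.x,np.sqrt(np.median(s.fun**2))
E
python3 - <<'E'
from h import *
for n in ["scene","side"]:
    c=dict(np.load(n+"0.npz")); Q=cloud(c)
    print(n,"table z",np.nanmedian(Q[...,2][(abs(Q[...,2])<.01)]))
    if n=="scene": pts=dict(liner=(417,365),tumbler=(409,295),crock=(256,345),lid=(546,335),big=(497,282),pur=(620,330),cup=(486,340),bowl=(345,338),pot=(250,420),jug=(213,250))
    else: pts=dict(liner=(297,320),tumbler=(428,345),crock=(399,270),lid=(324,460),big=(449,430),pur=(296,555),cup=(341,400),bowl=(387,312),pot=(308,260),jug=(510,245))
    for k,(u,v) in pts.items():
        q=Q[int(v*.64),int(u*.64)]; print(k,np.round(q,3), end=' ')
        m=(np.hypot(Q[...,0]-q[0],Q[...,1]-q[1])<.09)&(Q[...,2]>.012)
        print("zmax",np.round(np.nanpercentile(Q[...,2][m],99),3))
E
```

```text
scene table z 0.002453765287202536
liner [0.694 0.004 0.117] zmax 0.134
tumbler [ 0.473 -0.013  0.073] zmax 0.115
crock [ 0.609 -0.273  0.064] zmax 0.098
lid [0.534 0.239 0.039] zmax 0.076
big [0.395 0.159 0.046] zmax 0.1
pur [0.514 0.38  0.037] zmax 0.077
cup [0.571 0.127 0.058] zmax 0.061
bowl [ 0.568 -0.123  0.048] zmax 0.056
pot [ 0.801 -0.241  0.096] zmax 0.204
jug [ 0.379 -0.398  0.09 ] zmax 0.129
side table z -0.00025620348590721376
liner [0.649 0.033 0.093] zmax 0.131
tumbler [0.435 0.02  0.077] zmax 0.111
crock [ 0.55  -0.235  0.06 ] zmax 0.094
lid [0.519 0.252 0.038] zmax 0.072
big [0.369 0.175 0.057] zmax 0.098
pur [0.496 0.392 0.047] zmax 0.073
cup [0.53  0.156 0.054] zmax 0.071
bowl [ 0.539 -0.106  0.042] zmax 0.052
pot [ 0.737 -0.215  0.063] zmax 0.201
jug [ 0.343 -0.373  0.082] zmax 0.126
```

```bash
cat > meas.py <<'E'
from h import *
def sel(Q,x,y,rad,z0,z1):
    m=(np.hypot(Q[...,0]-x,Q[...,1]-y)<rad)&(Q[...,2]>z0)&(Q[...,2]<z1); return Q[m]
if __name__=="__main__":
  for n in ["scene","side"]:
    c=dict(np.load(n+"0.npz")); Q=cloud(c); dz=.0025 if n=="scene" else 0
    Q[...,2]-=dz
    for k,x,y,rad,z0,z1,r in [("liner collar",.662,.006,.05,.09,.124,.0325),("crock side",.57,-.255,.07,.02,.08,.048),("crock lip",.57,-.255,.056,.086,.1,None),("liner rim",.66,.006,.05,.127,.14,None),
      ("knob",.52,.24,.03,.037,.066,.012),("knobtop",.52,.24,.03,.069,.08,None),("flange",.52,.24,.05,.026,.034,None),
      ("cup",.54,.13,.05,.02,.05,None),("saucer",.54,.13,.08,.005,.015,None),("bowl",.55,-.115,.08,.015,.06,None),("tumbler",.45,-.01,.06,.02,.1,.036),("potcollar",.77,-.245,.06,.1,.14,.0325)]:
        P=sel(Q,x,y,rad,z0,z1)
        if len(P)<5: print(n,k,len(P));continue
        (q,e)=circ(P,r,np.array([x,y])); print(n,k,len(P),np.round(q,4),round(e,4),"mean",np.round(P.mean(0),4),"mid",np.round((P.min(0)+P.max(0))/2,4)[:2],"ext",np.round(np.ptp(P,0),3)[:2])
E
python3 meas.py
```

```text
scene liner collar 433 [0.6639 0.0039] 0.0018 mean [0.6655 0.0041 0.1076] mid [0.6637 0.0051] ext [0.069 0.062]
scene crock side 557 [ 0.5636 -0.2815] 0.0027 mean [ 0.5783 -0.2696  0.0586] mid [ 0.5713 -0.2772] ext [0.081 0.091]
scene crock lip 319 [ 0.5665 -0.2756  0.0375] 0.0041 mean [ 0.5694 -0.2643  0.0914] mid [ 0.565 -0.271] ext [0.094 0.079]
scene liner rim 119 [0.6635 0.0039 0.0307] 0.001 mean [0.6636 0.0053 0.1298] mid [0.6628 0.0044] ext [0.069 0.062]
scene knob 62 [0.523  0.2429] 0.0009 mean [0.5321 0.2398 0.0517] mid [0.5309 0.2319] ext [0.019 0.041]
scene knobtop 47 [0.5261 0.2422 0.0096] 0.0021 mean [0.5262 0.2419 0.0719] mid [0.5258 0.2428] ext [0.025 0.023]
scene flange 225 [0.5256 0.2419 0.0282] 0.0053 mean [0.5313 0.2404 0.0317] mid [0.5265 0.2416] ext [0.069 0.071]
scene cup 305 [0.544  0.1256 0.0294] 0.0015 mean [0.539  0.1279 0.0362] mid [0.5421 0.1307] ext [0.068 0.071]
scene saucer 483 [0.5398 0.1264 0.0461] 0.0076 mean [0.5544 0.1234 0.0103] mid [0.539  0.1264] ext [0.123 0.147]
scene bowl 587 [ 0.5333 -0.1286  0.0368] 0.0062 mean [ 0.5392 -0.126   0.0371] mid
[... 922 characters left out ...]
.2423] ext [0.022 0.024]
side flange 601 [0.5241 0.2416 0.0277] 0.0057 mean [0.5211 0.2489 0.0309] mid [0.5238 0.2423] ext [0.071 0.072]
side cup 464 [0.5425 0.1277 0.0295] 0.0011 mean [0.5435 0.1267 0.0363] mid [0.5423 0.1318] ext [0.061 0.076]
side saucer 655 [0.5441 0.126  0.0473] 0.0063 mean [0.5371 0.1371 0.0098] mid [0.5429 0.1279] ext [0.114 0.111]
side bowl 488 [ 0.5429 -0.1246  0.0347] 0.0102 mean [ 0.5433 -0.1234  0.0365] mid [ 0.5448 -0.1267] ext [0.092 0.1  ]
side tumbler 900 [ 0.4421 -0.0134] 0.0011 mean [0.4392 0.0012 0.0666] mid [ 0.4419 -0.0126] ext [0.071 0.075]
side potcollar 231 [ 0.7562 -0.256 ] 0.0009 mean [ 0.7455 -0.2323  0.1203] mid [ 0.7521 -0.245 ] ext [0.06  0.053]
```

>>> step_arm --motion '[[[0,0,-1,20,17,0,87],[0,0,-3,50,43,0,87],[0,0,-5,85,73,0,87],[0,0,-7,120,104,0,87],[0,0,-9,155,134,0,87],[0,0,-11,190,164,0,87],[0,0,-13,225,194,0,87],[0,0,-15,260,224,0,87],[0,0,-17,295,254,0,87],[0,0,-18.3,325,280,0,87],[0,0,-19,345,298,0,87],[0,0,-19.3,357,308,0,87]]]'

```text
time_s: 1.15
position: [0.5656, -0.2791, 0.4045]
tcp_rot: [[0.0, 1.0, 0.001], [0.001, 0.001, -1.0], [-1.0, 0.0, -0.001]]
force: [-0.3, -1.0, 0.1]
opening: 1.002
```

>>> step_arm --motion '[[[0,0,0,0,0,0,87],[0,0,0,0,0,0,87],[0,0,0,0,0,0,87]]]'

```text
time_s: 1.4
position: [0.5633, -0.2819, 0.4043]
tcp_rot: [[-0.001, 1.0, 0.001], [0.0, 0.001, -1.0], [-1.0, -0.001, -0.0]]
force: [-0.5, -0.0, -0.1]
opening: 1.001
```

```bash
cat > cap.py <<'E'
import sys
from rig import bot
from h import *
def cap(n,tag):
    s=bot.read_state(); c=bot.capture(n); np.savez(f"{tag}.npz",**c)
    cv2.imwrite(f"pics/{tag}.png",c["frame"][:,:,::-1])
    print("t",s["time_s"],"tcp",np.round(s["position"],4),"F",np.round(s["force"],2),"M",np.round(s["moment"],3),"op",round(float(s["opening"]),3),"y",np.round(s["tcp_rot"][:,1] if hasattr(s["tcp_rot"],'shape') else np.array(s["tcp_rot"])[:,1],3),"x",np.round(np.array(s["tcp_rot"])[:,0],4))
    return c,s
if __name__=="__main__":
    for n in sys.argv[1].split(','): cap(n,n+sys.argv[2])
E
python3 cap.py wrist 1
python3 - <<'E'
from h import *
from meas import sel
c=dict(np.load("wrist1.npz"));Q=cloud(c)
print("table",np.nanmedian(Q[...,2][abs(Q[...,2])<.012]))
for z0,z1,rad in [(.084,.1,.06),(.03,.075,.03)]:
    P=sel(Q,.564,-.282,rad,z0,z1); print(len(P),circ(P),P.mean(0),(P.min(0)+P.max(0))/2,np.ptp(P,0))
E
```

```text
t 1.4 tcp [ 0.5633 -0.2819  0.4043] F [-0.48 -0.05 -0.13] M [-0.015  0.015 -0.013] op 1.001 y [ 1.     0.001 -0.001] x [-1.3e-03  1.0e-04 -1.0e+00]
table -0.0006480483648220181
4951 (array([ 0.5654577 , -0.2815396 ,  0.03879056]), np.float64(0.004629887361385969)) [ 0.5667763  -0.28152434  0.09067279] [ 0.56436437 -0.28132358  0.08875414] [0.0943954  0.09508853 0.00948926]
1297 (array([ 0.56383456, -0.28146638,  0.02491046]), np.float64(0.0015264951678782522)) [ 0.55035363 -0.28138465  0.05474365] [ 0.56084767 -0.28130191  0.0525022 ] [0.04931391 0.05539468 0.04496832]
```

View pics/wrist1.png

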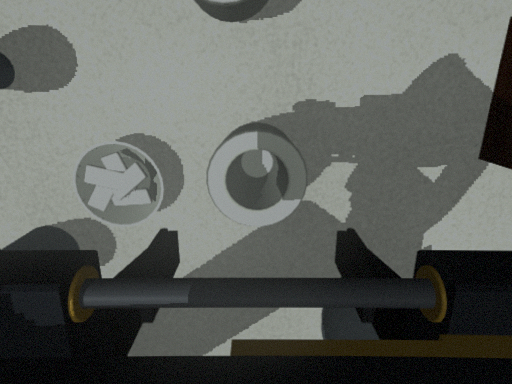

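The wrist view shows the crock's mouth as a ring centred near (257,180), with the bore visible and the bowl at (122,183). Next: a cone fit of the bore, then on to the liner.

```bash
cat > fits.py <<'E'
from h import *
from meas import sel
def bore(Q,x,y,dz=0):
    P=sel(Q,x,y,.035,.025+dz,.082+dz)
    f=lambda q:np.hypot(P[:,0]-q[0],P[:,1]-q[1])-(.0186+.14*(P[:,2]-dz-.01))+q[2]
    s=least_squares(f,[x,y,0],loss='soft_l1',f_scale=.001); return len(P),s.x,np.median(abs(s.fun))
def ring(Q,x,y,r,z0,z1):
    # silhouette of top ring: outermost points per angle
    P=sel(Q,x,y,r+.008,z0,z1); a=np.arctan2(P[:,1]-y,P[:,0]-x); d=np.hypot(P[:,0]-x,P[:,1]-y)
    b=((a+np.pi)/(2*np.pi)*48).astype(int); E=np.array([P[b==i][np.argsort(d[b==i])[-2:]].mean(0) for i in range(48) if (b==i).sum()>2])
    return len(E),circ(E,None,np.array([x,y])),E[:,2].mean()
E
python3 - <<'E'
from fits import *
c=dict(np.load("wrist1.npz"));Q=cloud(c)
print(bore(Q,.564,-.2815)); print(ring(Q,.564,-.2815,.048,.085,.1))
for n in ["scene","side"]:
    Q=cloud(dict(np.load(n+"0.npz"))); print(n,bore(Q,.564,-.2815), ring(Q,.564,-.2815,.048,.085,.1))
    P=sel(Q,.564,-.2815,.06,.02,.085);print(circ(P[np.hypot(P[:,0]-.564,P[:,1]+.2815)>.042],.048))
E
```

```text
(1681, array([ 5.63855020e-01, -2.81433519e-01,  1.71570455e-05]), np.float64(0.00015962779822550324))
(48, (array([ 0.56439105, -0.28151395,  0.04727767]), np.float64(0.0001902102773058491)), np.float64(0.0880135381582256))
scene (177, array([ 5.61866285e-01, -2.81007333e-01,  4.92474860e-04]), np.float64(0.0012421430124962612)) (48, (array([ 0.56508242, -0.27875381,  0.04608048]), np.float64(0.0005551578608587771)), np.float64(0.09259935105635599))
(array([ 0.56115234, -0.28097694]), np.float64(0.000991280934386475))
side (73, array([ 0.56285369, -0.28273079,  0.00056692]), np.float64(0.0009560290471295883)) (46, (array([ 0.5618682 , -0.2768219 ,  0.04430261]), np.float64(0.0013500103136631569)), np.float64(0.09053421946402584))
(array([ 0.56389877, -0.28277243]), np.float64(0.0009720318723553798))
```

>>> step_arm --motion '[[[0,0,0,5,15,5,87],[0,0,0,14,40,10,87],[0,0,0,26,75,10,87],[0,0,0,38,110,10,87],[0,0,0,50,145,10,87],[0,0,0,62,180,10,87],[0,0,0,74,215,10,87],[0,0,0,84,245,10,87],[0,0,0,92,268,10,87],[0,0,0,97,280,10,87],[0,0,0,99,286,10,87],[0,0,0,99,286,10,87]]]'

```text
time_s: 2.45
position: [0.6625, 0.0045, 0.4149]
tcp_rot: [[-0.0, 1.0, 0.0], [-0.0, 0.0, -1.0], [-1.0, -0.0, 0.0]]
force: [0.0, -0.7, -0.7]
opening: 0.999
```

>>> step_arm --motion '[[[0,0,0,0,0,0,87],[0,0,0,0,0,0,87]]]'

```text
time_s: 2.62
position: [0.6623, 0.0025, 0.4148]
tcp_rot: [[-0.0, 1.0, -0.002], [-0.001, -0.002, -1.0], [-1.0, -0.0, 0.001]]
force: [-0.1, 0.9, -0.4]
opening: 1.0
```

```bash
python3 cap.py wrist 2
python3 - <<'E'
from fits import *
c=dict(np.load("wrist2.npz"));Q=cloud(c)
P=sel(Q,.663,.0045,.045,.12,.14);print("rim",len(P),circ(P),P.mean(0),(P.min(0)+P.max(0))/2,np.ptp(P,0))
print(ring(Q,.663,.0045,.0325,.12,.14))
P=sel(Q,.663,.0045,.035,.085,.12);print("in",len(P),circ(P,.029))
P=sel(Q,.663,.0045,.027,.06,.085);print("floor",len(P),P[:,2].mean())
E
```

```text
t 2.6167 tcp [0.6623 0.0025 0.4148] F [-0.11  0.87 -0.37] M [ 0.062 -0.032 -0.018] op 1.0 y [ 1.    -0.002 -0.   ] x [-5.e-04 -5.e-04 -1.e+00]
rim 1283 (array([0.66452055, 0.00374016, 0.03028505]), np.float64(0.0009557545936294612)) [0.6622989  0.00379633 0.12774503] [0.66350461 0.00362225 0.12563777] [0.06483103 0.06378249 0.0112666 ]
(48, (array([0.66377419, 0.00374513, 0.03217647]), np.float64(0.00010981531322741618)), np.float64(0.1275780112773108))
in 1302 (array([0.66487032, 0.00380716]), np.float64(0.0008140071229891081))
floor 1783 0.07425994066129055
```

View pics/wrist2.png

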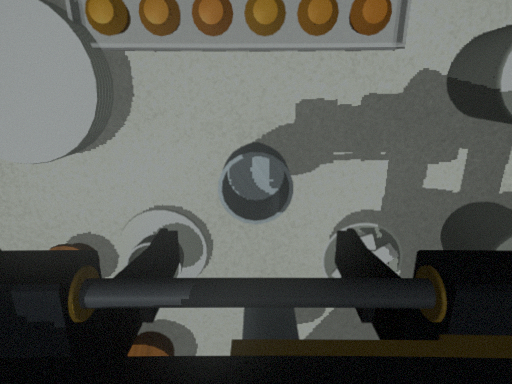

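>>> step_arm --motion '[[[0,0,0,0,0,-10,87],[0,0,0,1,0,-30,87],[0,0,0,1,0,-55,87],[0,0,0,1,0,-80,87],[0,0,0,1,0,-105,87],[0,0,0,1,0,-125,87],[0,0,0,1,0,-136,87],[0,0,0,1,0,-141,87],[0,0,0,1,0,-141,87],[0,0,0,1,0,-141,87]]]'

```text
time_s: 3.5
position: [0.664, 0.0038, 0.2744]
tcp_rot: [[0.001, 1.0, -0.0], [-0.0, -0.0, -1.0], [-1.0, 0.001, 0.0]]
force: [0.6, 0.1, 1.3]
opening: 0.999
```

```bash
python3 cap.py wrist,side 3;python3 - <<'E'
from fits import *
c=dict(np.load("wrist3.npz"));Q=cloud(c)
P=sel(Q,.664,.004,.04,.12,.14);print("rim",len(P),circ(P),P.mean(0),(P.min(0)+P.max(0))/2,np.ptp(P,0))
E
```

```text
t 3.5 tcp [0.664  0.0038 0.2744] F [0.59 0.05 1.29] M [ 0.013 -0.     0.014] op 0.999 y [ 1.    -0.     0.001] x [ 1.4e-03 -2.0e-04 -1.0e+00]
t 3.55 tcp [0.6642 0.0039 0.275 ] F [0.31 0.1  0.94] M [ 0.036  0.078 -0.028] op 1.001 y [ 1.    -0.     0.003] x [ 2.6e-03 -4.0e-04 -1.0e+00]
rim 4674 (array([0.66462658, 0.00345818, 0.03029912]), np.float64(0.000721147096750101)) [0.66516944 0.00334315 0.1269122 ] [0.66458173 0.00322535 0.12566714] [0.06328695 0.06401919 0.01131989]
```

View pics/wrist3.png

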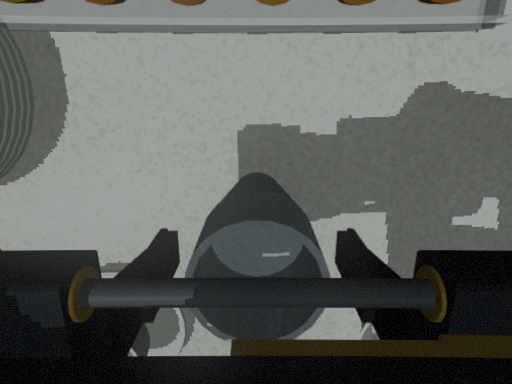

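View pics/side3.png

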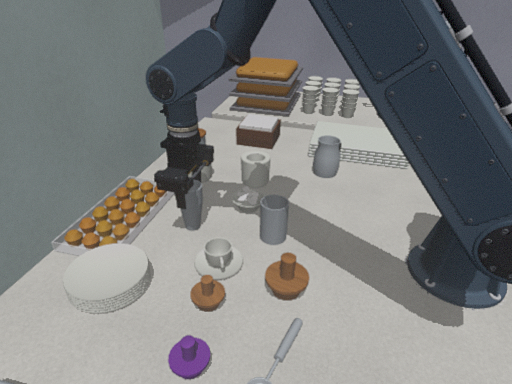

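The wrist view shows the liner's rim midway between the fingers, at (257,275). I'll close the gripper.

>>> step_arm --motion '[[[0,0,0,0,0,0,75],[0,0,0,0,0,0,68],[0,0,0,0,0,0,60],[0,0,0,0,0,0,55],[0,0,0,0,0,0,50],[0,0,0,0,0,0,50],[0,0,0,0,0,0,50],[0,0,0,0,0,0,50]]]'

```text
time_s: 4.27
position: [0.6637, 0.0041, 0.2741]
tcp_rot: [[0.001, 1.0, -0.0], [-0.0, -0.0, -1.0], [-1.0, 0.001, 0.0]]
force: [-1.6, -0.9, 3.1]
opening: 0.738
```

>>> step_arm --motion '[[[0,0,0,0,0,2,50],[0,0,0,0,0,10,50],[0,0,0,0,0,25,50],[0,0,0,0,0,50,50],[0,0,0,0,0,75,50],[0,0,0,0,0,100,50],[0,0,0,0,0,120,50],[0,0,0,0,0,132,50],[0,0,0,0,0,138,50],[0,0,0,0,0,140,50],[0,0,0,0,0,140,50],[0,0,0,0,0,140,50]]]'

```text
time_s: 5.27
position: [0.6631, 0.0042, 0.4121]
tcp_rot: [[-0.003, 1.0, -0.0], [0.0, -0.0, -1.0], [-1.0, -0.003, -0.0]]
force: [0.4, -0.1, -2.2]
opening: 0.738
```

```bash
python3 cap.py wrist,side 4;python3 - <<'E'
from fits import *
c=dict(np.load("wrist4.npz"));Q=cloud(c)
P=sel(Q,.664,.004,.04,.255,.28);print("rim",len(P),circ(P),P.mean(0),(P.min(0)+P.max(0))/2,np.ptp(P,0))
E
```

```text
t 5.2667 tcp [0.6631 0.0042 0.4121] F [ 0.41 -0.11 -2.17] M [ 0.021 -0.012 -0.029] op 0.738 y [ 1.    -0.    -0.003] x [-3.1e-03  5.0e-04 -1.0e+00]
t 5.3167 tcp [0.6632 0.0042 0.412 ] F [-0.87 -0.13 -2.01] M [ 0.026  0.042 -0.015] op 0.738 y [ 1.    -0.    -0.003] x [-3.4e-03  5.0e-04 -1.0e+00]
rim 6793 (array([0.66381528, 0.00409282, 0.03093111]), np.float64(0.000990465841279018)) [0.66408646 0.00389622 0.26512587] [0.6634748  0.00406544 0.26749423] [0.06312021 0.07797509 0.02498781]
```

View pics/wrist4.png

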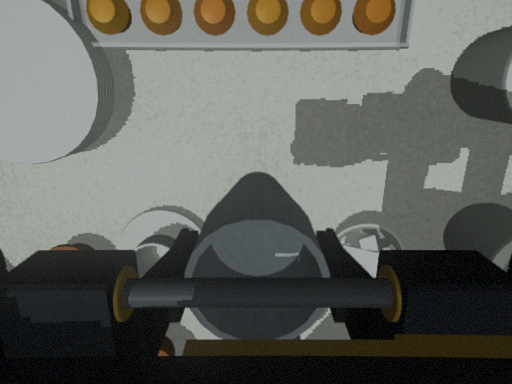

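View pics/side4.png

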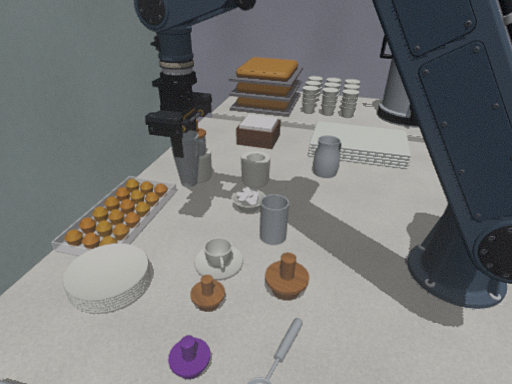

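>>> step_arm --motion '[[[0,0,0,-3,-9,2,50],[0,0,0,-10,-28,4,50],[0,0,0,-20,-57,4,50],[0,0,0,-31,-90,4,50],[0,0,0,-43,-123,4,50],[0,0,0,-55,-156,4,50],[0,0,0,-66,-189,4,50],[0,0,0,-77,-220,4,50],[0,0,0,-86,-246,4,50],[0,0,0,-93,-267,4,50],[0,0,0,-98,-280,4,50],[0,0,0,-99.5,-285.5,4,50]]]'

```text
time_s: 6.37
position: [0.5629, -0.2838, 0.4174]
tcp_rot: [[-0.001, 1.0, -0.003], [-0.0, -0.003, -1.0], [-1.0, -0.001, 0.0]]
force: [1.2, -0.1, -1.7]
opening: 0.737
```

>>> step_arm --motion '[[[0,0,0,0,0,0,50],[0,0,0,0,0,0,50],[0,0,0,0,0,0,50],[0,0,0,0,0,0,50]]]'

```text
time_s: 6.7
position: [0.5645, -0.2799, 0.4177]
tcp_rot: [[-0.0, 1.0, 0.002], [0.001, 0.002, -1.0], [-1.0, -0.0, -0.001]]
force: [0.7, 0.0, -2.2]
opening: 0.741
```

```bash
python3 cap.py wrist,side 5;python3 - <<'E'
from fits import *
c=dict(np.load("wrist5.npz"));Q=cloud(c)
P=sel(Q,.564,-.2815,.04,.255,.285);print("rim",len(P),circ(P),P.mean(0),(P.min(0)+P.max(0))/2,np.ptp(P,0))
P=sel(Q,.564,-.2815,.056,.085,.1);print("crock lip",len(P),circ(P[np.hypot(P[:,0]-.564,P[:,1]+.2815)>.043],.0475))
E
```

```text
t 6.7 tcp [ 0.5645 -0.2799  0.4177] F [ 0.68  0.   -2.17] M [ 0.022 -0.037  0.01 ] op 0.741 y [ 1.     0.002 -0.   ] x [-1.e-04  6.e-04 -1.e+00]
t 6.75 tcp [ 0.5645 -0.28    0.4178] F [-0.68 -0.59 -2.04] M [-0.044 -0.031 -0.053] op 0.739 y [ 1.     0.002 -0.   ] x [-0.e+00  4.e-04 -1.e+00]
rim 7987 (array([ 0.5657605 , -0.28023835,  0.03088832]), np.float64(0.0008150164257194961)) [ 0.56567117 -0.28122318  0.26859928] [ 0.56539309 -0.28130109  0.2700036 ] [0.06323534 0.07717481 0.02998415]
crock lip 3093 (array([ 0.56172836, -0.28142453]), np.float64(0.00144004356004853))
```

View pics/wrist5.png

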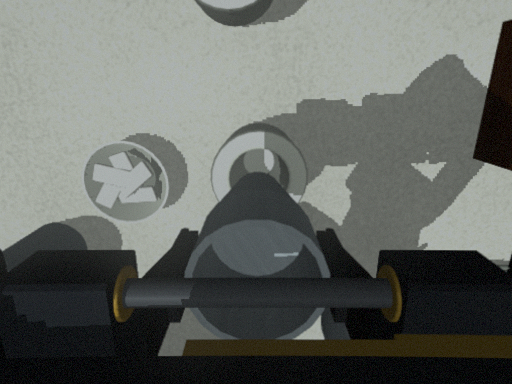

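View pics/side5.png

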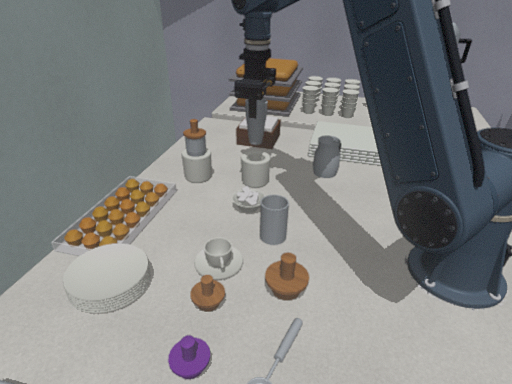

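>>> step_arm --motion '[[[0,0,0,0,0,0,50],[0,0,0,0,0,-4,50],[0,0,0,0,0,-12,50],[0,0,0,0,0,-24,50],[0,0,0,0,0,-36,50],[0,0,0,0,0,-48,50],[0,0,0,0,0,-60,50],[0,0,0,0,0,-72,50],[0,0,0,0,0,-82,50],[0,0,0,0,0,-88,50],[0,0,0,0,0,-92,50],[0,0,0,0,0,-92,50]]]'

```text
time_s: 7.8
position: [0.5639, -0.2813, 0.3247]
tcp_rot: [[-0.001, 1.0, -0.0], [0.001, -0.0, -1.0], [-1.0, -0.001, -0.001]]
force: [-0.8, 0.4, -2.8]
opening: 0.74
```

>>> step_arm --motion '[[[0,0,0,0,0,0,50],[0,0,0,0,0,0,50],[0,0,0,0,0,0,50],[0,0,0,0,0,0,50]]]'

```text
time_s: 8.13
position: [0.5642, -0.2814, 0.3265]
tcp_rot: [[0.001, 1.0, 0.0], [-0.001, 0.0, -1.0], [-1.0, 0.001, 0.001]]
force: [-0.5, -0.3, -1.8]
opening: 0.739
```

```bash
python3 cap.py wrist,scene 6;python3 - <<'E'
from fits import *
c=dict(np.load("wrist6.npz"));Q=cloud(c)
P=sel(Q,.564,-.2815,.04,.16,.19);print("rim",len(P),circ(P),(P.min(0)+P.max(0))/2)
P=sel(Q,.564,-.2815,.056,.085,.1);a=P[np.hypot(P[:,0]-.564,P[:,1]+.2815)>.043];print("crock lip",len(a),circ(a,.0475))
# collar
P=sel(Q,.564,-.2815,.04,.13,.155);print("coll",len(P),circ(P,.0325))
E
```

```text
t 8.1333 tcp [ 0.5642 -0.2814  0.3265] F [-0.54 -0.34 -1.78] M [-0.002  0.028 -0.044] op 0.739 y [1.    0.    0.001] x [ 1.1e-03 -8.0e-04 -1.0e+00]
t 8.1833 tcp [ 0.5642 -0.2814  0.3264] F [ 0.89 -0.53 -0.76] M [ 0.008 -0.032 -0.014] op 0.741 y [ 1.    -0.     0.001] x [ 9.e-04 -7.e-04 -1.e+00]
rim 8313 (array([ 0.56567069, -0.28166693,  0.03078572]), np.float64(0.0006341130107846427)) [ 0.56542109 -0.28156567  0.17497781]
crock lip 1608 (array([ 0.56153526, -0.28151961]), np.float64(0.0013652872300060524))
coll 2446 (array([ 0.56533655, -0.28170491]), np.float64(0.0024412449711569994))
```

View pics/wrist6.png

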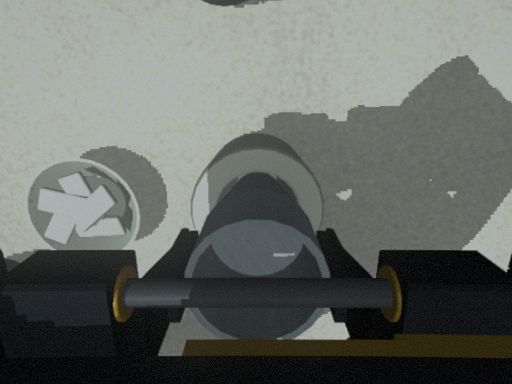

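View pics/scene6.png

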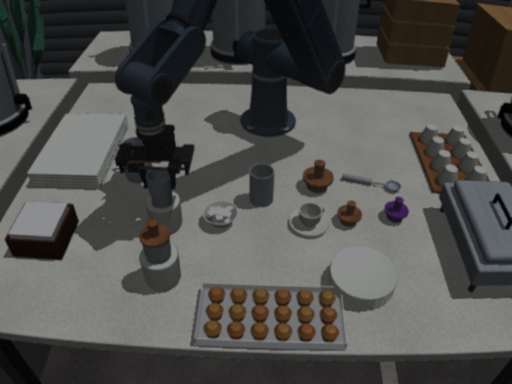

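>>> step_arm --motion '[[[0,0,0,-0.2,0,-2,50],[0,0,0,-0.4,0,-4,50],[0,0,0,-0.5,0,-6,50],[0,0,0,-0.5,0,-8,50],[0,0,0,-0.5,0,-10,50],[0,0,0,-0.5,0,-12,50],[0,0,0,-0.5,0,-14,50],[0,0,0,-0.5,0,-16,50],[0,0,0,-0.5,0,-17,50],[0,0,0,-0.5,0,-18,50],[0,0,0,-0.5,0,-18,50],[0,0,0,-0.5,0,-18,50]]]'

```text
time_s: 9.23
position: [0.5636, -0.2814, 0.3077]
tcp_rot: [[0.0, 1.0, -0.0], [0.0, -0.0, -1.0], [-1.0, 0.0, -0.0]]
force: [0.6, 0.2, -1.5]
opening: 0.741
```

>>> step_arm --motion '[[[0,0,0,0,0,-1,50],[0,0,0,0,0,-2,50],[0,0,0,0,0,-3,50],[0,0,0,0,0,-4,50],[0,0,0,0,0,-4,50],[0,0,0,0,0,-4,50]]]'

```text
time_s: 9.73
position: [0.5635, -0.2813, 0.3036]
tcp_rot: [[-0.0, 1.0, -0.0], [0.0, -0.0, -1.0], [-1.0, -0.0, -0.0]]
force: [1.0, 0.0, -2.0]
opening: 0.733
```

>>> step_arm --motion '[[[0,0,0,0,0,-0.5,50],[0,0,0,0,0,-1,50],[0,0,0,0,0,-1.5,50],[0,0,0,0,0,-2,50],[0,0,0,0,0,-2,50]]]'

```text
time_s: 10.15
position: [0.5635, -0.2813, 0.3016]
tcp_rot: [[-0.0, 1.0, -0.0], [0.0, -0.0, -1.0], [-1.0, -0.0, -0.0]]
force: [-0.3, 0.0, -1.5]
opening: 0.738
```

```bash
cat > rd.py <<'E'
from rig import bot
import numpy as np
s=bot.read_state();print(s["time_s"],np.round(s["position"],4),"F",np.round(s["force"],2),"M",np.round(s["moment"],3))
E
python3 rd.py
```

```text
10.15 [ 0.5635 -0.2813  0.3016] F [-0.3   0.01 -1.55] M [ 0.078  0.043 -0.013]
```

>>> step_arm --motion '[[[0,0,0,0,0,-0.5,50],[0,0,0,0,0,-1,50],[0,0,0,0,0,-1.5,50],[0,0,0,0,0,-2,50],[0,0,0,0,0,-2,50]]]'

```text
time_s: 10.57
position: [0.5635, -0.2813, 0.2996]
tcp_rot: [[-0.0, 1.0, -0.0], [0.0, -0.0, -1.0], [-1.0, -0.0, -0.0]]
force: [0.7, 0.5, -1.4]
opening: 0.74
```

```bash
python3 rd.py
```

```text
10.5667 [ 0.5635 -0.2813  0.2996] F [ 0.73  0.5  -1.4 ] M [ 0.007 -0.01  -0.029]
```

>>> step_arm --motion '[[[0,0,0,0,0,-0.5,50],[0,0,0,0,0,-1,50],[0,0,0,0,0,-1.5,50],[0,0,0,0,0,-1.5,50]]]'

```text
time_s: 10.9
position: [0.5635, -0.2813, 0.2981]
tcp_rot: [[-0.0, 1.0, -0.0], [0.0, -0.0, -1.0], [-1.0, -0.0, -0.0]]
force: [-0.0, -0.7, -1.0]
opening: 0.737
```

>>> step_arm --motion '[[[0,0,0,0,0,0,50]]]'

```text
time_s: 10.98
position: [0.5635, -0.2813, 0.2982]
tcp_rot: [[-0.0, 1.0, -0.0], [0.0, -0.0, -1.0], [-1.0, -0.0, -0.0]]
force: [-0.8, 1.1, -1.6]
opening: 0.738
```

>>> step_arm --motion '[[[0,0,0,0,0,-0.5,50],[0,0,0,0,0,-1,50],[0,0,0,0,0,-1,50]]]'

```text
time_s: 11.23
position: [0.5635, -0.2813, 0.2972]
tcp_rot: [[-0.0, 1.0, -0.0], [0.0, -0.0, -1.0], [-1.0, -0.0, -0.0]]
force: [0.4, -0.3, -1.3]
opening: 0.741
```

>>> step_arm --motion '[[[0,0,0,0,0,0,50]]]'

```text
time_s: 11.32
position: [0.5636, -0.2813, 0.2972]
tcp_rot: [[-0.0, 1.0, -0.0], [0.0, -0.0, -1.0], [-1.0, -0.0, -0.0]]
force: [-0.0, -0.5, -1.9]
opening: 0.741
```

>>> step_arm --motion '[[[0,0,0,0,0,-0.5,50],[0,0,0,0,0,-1,50],[0,0,0,0,0,-1,50]]]'

```text
time_s: 11.57
position: [0.5636, -0.2814, 0.2962]
tcp_rot: [[0.0, 1.0, -0.0], [-0.0, -0.0, -1.0], [-1.0, 0.0, 0.0]]
force: [0.7, 0.1, -1.5]
opening: 0.742
```

>>> step_arm --motion '[[[0,0,0,0,0,0,50]]]'

```text
time_s: 11.65
position: [0.5636, -0.2814, 0.2962]
tcp_rot: [[0.0, 1.0, -0.0], [-0.0, -0.0, -1.0], [-1.0, 0.0, 0.0]]
force: [0.0, 0.3, -2.1]
opening: 0.742
```

>>> step_arm --motion '[[[0,0,0,0,0,-0.5,50],[0,0,0,0,0,-0.5,50]]]'

```text
time_s: 11.82
position: [0.5636, -0.2814, 0.2957]
tcp_rot: [[0.0, 1.0, -0.0], [-0.0, -0.0, -1.0], [-1.0, 0.0, 0.0]]
force: [0.6, 0.3, -1.3]
opening: 0.74
```

>>> step_arm --motion '[[[0,0,0,0,0,0,50]]]'

```text
time_s: 11.9
position: [0.5636, -0.2814, 0.2957]
tcp_rot: [[0.0, 1.0, -0.0], [-0.0, -0.0, -1.0], [-1.0, 0.0, 0.0]]
force: [0.5, 0.1, -1.2]
opening: 0.738
```

>>> step_arm --motion '[[[0,0,0,0,0,-0.5,50],[0,0,0,0,0,-0.5,50]]]'

```text
time_s: 12.07
position: [0.5637, -0.2814, 0.2953]
tcp_rot: [[0.0, 1.0, -0.0], [-0.0, -0.0, -1.0], [-1.0, 0.0, 0.0]]
force: [-0.0, 0.1, -1.1]
opening: 0.738
```

>>> step_arm --motion '[[[0,0,0,0,0,0,50]]]'

```text
time_s: 12.15
position: [0.5637, -0.2814, 0.2953]
tcp_rot: [[0.0, 1.0, -0.0], [-0.0, -0.0, -1.0], [-1.0, 0.0, 0.0]]
force: [-0.4, -0.0, -1.0]
opening: 0.741
```

>>> step_arm --motion '[[[0,0,0,0,0,-0.5,50],[0,0,0,0,0,-0.5,50]]]'

```text
time_s: 12.32
position: [0.5637, -0.2814, 0.295]
tcp_rot: [[0.001, 1.0, -0.0], [-0.0, -0.0, -1.0], [-1.0, 0.001, 0.0]]
force: [0.2, -0.4, -0.9]
opening: 0.74
```

>>> step_arm --motion '[[[0,0,0,0,0,0,50]]]'

```text
time_s: 12.4
position: [0.5637, -0.2814, 0.295]
tcp_rot: [[0.0, 1.0, -0.0], [-0.0, -0.0, -1.0], [-1.0, 0.0, 0.0]]
force: [0.9, 0.1, -0.3]
opening: 0.738
```

Contact has begun: Fz is unloading, z is lagging the command, and the height is within about 0.6 mm of the seat. I'll release and check.

>>> step_arm --motion '[[[0,0,0,0,0,0,66],[0,0,0,0,0,0,69],[0,0,0,0,0,0,73],[0,0,0,0,0,0,78],[0,0,0,0,0,0,84],[0,0,0,0,0,0,87],[0,0,0,0,0,0,87]]]'

```text
time_s: 12.98
position: [0.5635, -0.2813, 0.2947]
tcp_rot: [[-0.0, 1.0, -0.0], [0.0, -0.0, -1.0], [-1.0, -0.0, -0.0]]
force: [-0.0, 0.1, -0.5]
opening: 0.98
```

```bash
python3 rd.py; python3 cap.py wrist 7;python3 - <<'E'
from fits import *
c=dict(np.load("wrist7.npz"));Q=cloud(c)
P=sel(Q,.564,-.2815,.04,.143,.17);print("rim",len(P),circ(P),(P.min(0)+P.max(0))/2,P[:,2].max())
E
```

```text
12.9833 [ 0.5635 -0.2813  0.2947] F [-0.02  0.07 -0.51] M [-0.008  0.041  0.017]
t 12.9833 tcp [ 0.5635 -0.2813  0.2947] F [-0.02  0.07 -0.51] M [-0.008  0.041  0.017] op 0.98 y [ 1. -0. -0.] x [-1.e-04  0.e+00 -1.e+00]
rim 4144 (array([ 0.56461217, -0.28186653,  0.0302723 ]), np.float64(0.000786190871339658)) [ 0.56476483 -0.28198987  0.14730909] 0.15161466561761283
```

View pics/wrist7.png

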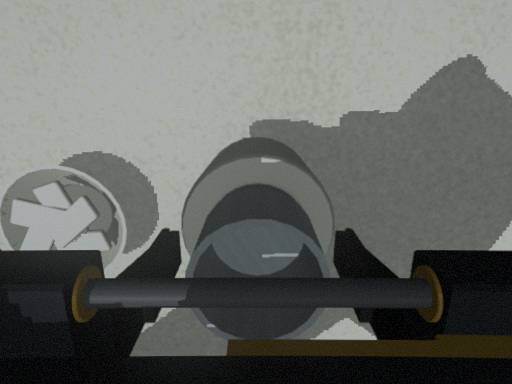

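>>> step_arm --motion '[[[0,0,0,0,0,3,87],[0,0,0,0,0,10,87],[0,0,0,0,0,22,87],[0,0,0,0,0,40,87],[0,0,0,0,0,65,87],[0,0,0,0,0,90,87],[0,0,0,0,0,115,87],[0,0,0,0,0,132,87],[0,0,0,0,0,140,87],[0,0,0,0,0,142,87],[0,0,0,0,0,142,87],[0,0,0,0,0,142,87]]]'

```text
time_s: 14.03
position: [0.5632, -0.2811, 0.4358]
tcp_rot: [[-0.002, 1.0, -0.0], [0.001, -0.0, -1.0], [-1.0, -0.002, -0.001]]
force: [-0.1, 0.5, 0.5]
opening: 1.0
```

>>> step_arm --motion '[[[0,0,0,0,0,0,87],[0,0,0,0,0,0,87],[0,0,0,0,0,0,87]]]'

```text
time_s: 14.28
position: [0.5635, -0.2813, 0.4356]
tcp_rot: [[-0.002, 1.0, -0.0], [0.001, -0.0, -1.0], [-1.0, -0.002, -0.001]]
force: [1.5, 0.6, -0.7]
opening: 1.002
```

```bash
python3 cap.py wrist,side 8;python3 - <<'E'
from fits import *
c=dict(np.load("wrist8.npz"));Q=cloud(c)
print(ring(Q,.564,-.2815,.0325,.14,.16))
P=sel(Q,.564,-.2815,.035,.147,.16)
A=np.c_[P[:,:2]-[.564,-.2815],np.ones(len(P))];print("plane",np.linalg.lstsq(A,P[:,2],rcond=None)[0],len(P))
P=sel(Q,.564,-.2815,.035,.11,.142);print("in",circ(P,.029))
P=sel(Q,.564,-.2815,.025,.08,.102);A=np.c_[P[:,:2]-[.564,-.2815],np.ones(len(P))];print("floor",np.linalg.lstsq(A,P[:,2],rcond=None)[0],len(P))
print("crock ring",ring(Q,.564,-.2815,.048,.085,.1))
E
```

```text
t 14.2833 tcp [ 0.5635 -0.2813  0.4356] F [ 1.53  0.65 -0.68] M [ 0.017 -0.037 -0.045] op 1.002 y [ 1.    -0.    -0.002] x [-0.0018  0.0014 -1.    ]
t 14.3333 tcp [ 0.5635 -0.2814  0.4358] F [-0.01  0.43 -0.57] M [0.019 0.045 0.002] op 0.999 y [ 1.    -0.    -0.001] x [-0.0014  0.001  -1.    ]
(48, (array([ 0.56393945, -0.28153748,  0.03215769]), np.float64(0.00014007685864364083)), np.float64(0.14807844554286945))
plane [0.00400721 0.0006377  0.14959464] 1004
in (array([ 0.56498417, -0.28149927]), np.float64(0.0008506113644674539))
floor [0.000815   0.00298121 0.09476642] 1546
crock ring (48, (array([ 0.57386239, -0.28146049,  0.04104368]), np.float64(0.003151067998143989)), np.float64(0.0902698159025296))
```

View pics/wrist8.png

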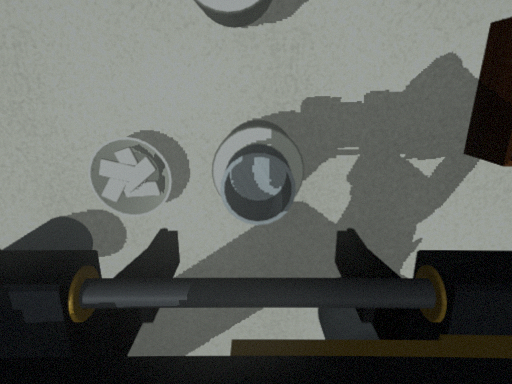

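View pics/side8.png

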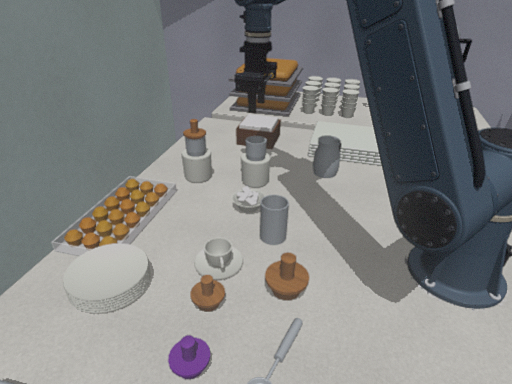

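The liner sits level (under 0.3° tilt) with its rim at z=0.150, as expected. Now to the small brown lid.

>>> step_arm --motion '[[[0,0,0,-1,15,0,87],[0,0,0,-3,45,0,87],[0,0,0,-6,83,0,87],[0,0,0,-9,121,0,87],[0,0,0,-12,159,0,87],[0,0,0,-15,197,0,87],[0,0,0,-18,235,0,87],[0,0,0,-21,273,0,87],[0,0,0,-24,311,0,87],[0,0,0,-27,349,0,87],[0,0,0,-30,387,0,87],[0,0,0,-33,425,0,87]]]'

```text
time_s: 15.38
position: [0.5292, 0.1462, 0.4369]
tcp_rot: [[-0.0, 1.0, 0.0], [0.0, 0.0, -1.0], [-1.0, -0.0, -0.0]]
force: [-0.2, 0.5, 0.1]
opening: 0.999
```

>>> step_arm --motion '[[[0,0,0,-3,35,-10,70],[0,0,0,-5,65,-30,60],[0,0,0,-6.5,85,-60,50],[0,0,0,-7,95,-80,50],[0,0,0,-7,98,-100,50],[0,0,0,-7,98,-110,50],[0,0,0,-7,98,-110,50],[0,0,0,-7,98,-110,50],[0,0,0,-7,98,-110,50],[0,0,0,-7,98,-110,50]]]'

```text
time_s: 16.22
position: [0.5241, 0.2413, 0.3283]
tcp_rot: [[0.003, 1.0, -0.001], [0.001, -0.001, -1.0], [-1.0, 0.003, -0.001]]
force: [0.2, -0.1, 0.5]
opening: 0.578
```

```bash
python3 cap.py wrist,side 9;python3 - <<'E'
from fits import *
c=dict(np.load("wrist9.npz"));Q=cloud(c)
print(ring(Q,.524,.2415,.036,.024,.04))
for z0,z1,r in [(.042,.066,.012)]:
    P=sel(Q,.524,.2415,.02,z0,z1);print("knob",len(P),circ(P,r))
P=sel(Q,.524,.2415,.02,.068,.08);print("top",len(P),(P.min(0)+P.max(0))/2,np.ptp(P,0),P[:,2].mean())
E
```

```text
t 16.2167 tcp [0.5241 0.2413 0.3283] F [ 0.23 -0.1   0.48] M [ 0.002  0.034 -0.043] op 0.578 y [ 1.    -0.001  0.003] x [ 2.9e-03  7.0e-04 -1.0e+00]
t 16.2667 tcp [0.5241 0.2413 0.3282] F [-0.47 -0.32  0.05] M [0.045 0.073 0.028] op 0.576 y [ 1.    -0.001  0.003] x [ 2.8e-03  7.0e-04 -1.0e+00]
(48, (array([0.52521436, 0.24067968, 0.03560309]), np.float64(0.0001208765075683535)), np.float64(0.03032923464630108))
knob 156 (array([0.52470307, 0.24062957]), np.float64(0.00028130992233927216))
top 765 [0.52523708 0.24074442 0.07056714] [0.02468349 0.02429131 0.00502043] 0.07084826224018678
```

View pics/wrist9.png

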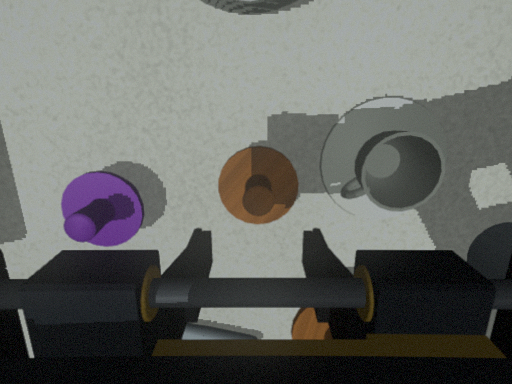

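View pics/side9.png

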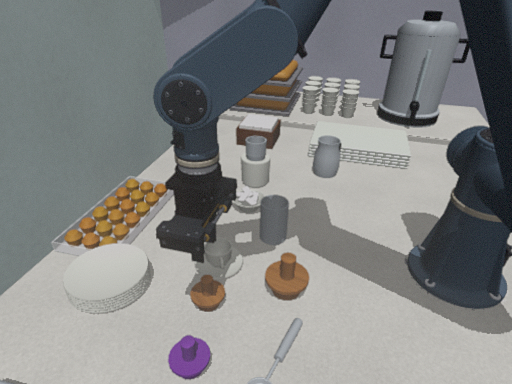

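>>> step_arm --motion '[[[0,0,0,0.5,-0.5,-6,50],[0,0,0,1,-0.5,-20,50],[0,0,0,1,-0.5,-40,50],[0,0,0,1,-0.5,-60,50],[0,0,0,1,-0.5,-80,50],[0,0,0,1,-0.5,-95,50],[0,0,0,1,-0.5,-104,50],[0,0,0,1,-0.5,-107,50],[0,0,0,1,-0.5,-107,50],[0,0,0,1,-0.5,-107,50],[0,0,0,1,-0.5,-107,50]]]'

```text
time_s: 17.23
position: [0.525, 0.2413, 0.2207]
tcp_rot: [[0.002, 1.0, -0.0], [0.001, -0.0, -1.0], [-1.0, 0.002, -0.001]]
force: [0.1, 0.5, 0.3]
opening: 0.575
```

```bash
python3 cap.py wrist,side 10;python3 - <<'E'
from fits import *
c=dict(np.load("wrist10.npz"));Q=cloud(c)
P=sel(Q,.525,.241,.015,.068,.08);print("top",len(P),(P.min(0)+P.max(0))/2,np.ptp(P,0),P[:,2].mean())
E
```

```text
t 17.2333 tcp [0.525  0.2413 0.2207] F [0.1  0.45 0.34] M [ 0.013  0.014 -0.006] op 0.575 y [ 1.    -0.     0.002] x [ 2.1e-03  5.0e-04 -1.0e+00]
t 17.2833 tcp [0.525  0.2413 0.2208] F [0.27 0.83 0.43] M [0.055 0.003 0.035] op 0.572 y [ 1.    -0.     0.002] x [ 2.2e-03  5.0e-04 -1.0e+00]
top 1013 [0.5315624  0.24028792 0.07045567] [0.0125293  0.02451044 0.00490526] 0.07075539469714139
```

View pics/wrist10.png

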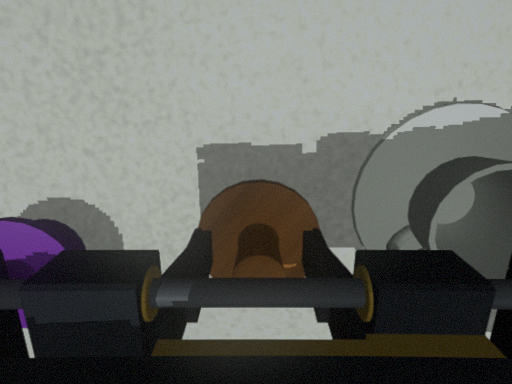

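View pics/side10.png

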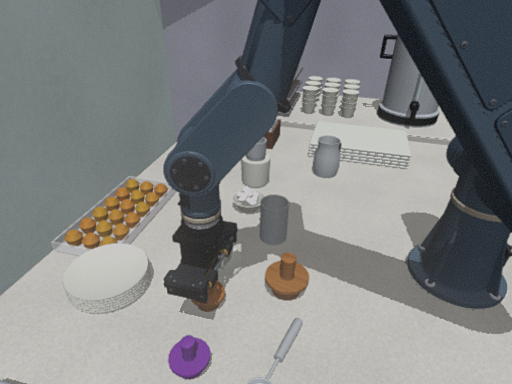

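The wrist view shows the knob between the pads at (258,262). I'll close and lift.

>>> step_arm --motion '[[[0,0,0,0,0,0,42],[0,0,0,0,0,0,34],[0,0,0,0,0,0,27],[0,0,0,0,0,0,22],[0,0,0,0,0,0,16],[0,0,0,0,0,0,12],[0,0,0,0,0,0,12],[0,0,0,0,0,0,12],[0,0,0,0,0,0,12]]]'

```text
time_s: 18.08
position: [0.5246, 0.2411, 0.2198]
tcp_rot: [[-0.0, 1.0, -0.0], [-0.0, -0.0, -1.0], [-1.0, -0.0, 0.0]]
force: [0.4, -0.1, 1.1]
opening: 0.267
```

```bash
python3 rd.py
```

```text
18.0833 [0.5246 0.2411 0.2198] F [ 0.4  -0.13  1.1 ] M [-0.036  0.061 -0.036]
```

>>> step_arm --motion '[[[0,0,0,0,0,2,12],[0,0,0,0,0,10,12],[0,0,0,0,0,25,12],[0,0,0,0,0,50,12],[0,0,0,0,0,75,12],[0,0,0,0,0,100,12],[0,0,0,0,0,125,12],[0,0,0,0,0,147,12],[0,0,0,0,0,160,12],[0,0,0,0,0,163,12],[0,0,0,0,0,163,12],[0,0,0,0,0,163,12]]]'

```text
time_s: 19.08
position: [0.524, 0.241, 0.3822]
tcp_rot: [[-0.001, 1.0, -0.0], [-0.0, -0.0, -1.0], [-1.0, -0.001, 0.0]]
force: [0.1, -0.0, -2.3]
opening: 0.265
```

```bash
python3 cap.py wrist,side 11;python3 - <<'E'
from fits import *
c=dict(np.load("wrist11.npz"));Q=cloud(c)
P=sel(Q,.525,.241,.05,.16,.22);print(len(P),P[:,2].min())
P=sel(Q,.525,.241,.05,.185,.20);print("flange",len(P),(P.min(0)+P.max(0))/2,P[:,2].mean())
a=P[np.hypot(P[:,0]-.525,P[:,1]-.241)>.03];print(circ(a,.0357))
A=np.c_[P[:,:2]-[.525,.241],np.ones(len(P))];print("plane",np.linalg.lstsq(A,P[:,2],rcond=None)[0],len(P))
E
```

```text
t 19.0833 tcp [0.524  0.241  0.3822] F [ 0.12 -0.02 -2.29] M [0.036 0.005 0.034] op 0.265 y [ 1.    -0.    -0.001] x [-1.4e-03 -3.0e-04 -1.0e+00]
t 19.1333 tcp [0.524  0.241  0.3816] F [-0.52  0.52 -1.67] M [-0.013  0.051 -0.08 ] op 0.267 y [ 1.    -0.    -0.003] x [-2.6e-03 -6.0e-04 -1.0e+00]
7276 0.186430180802828
flange 5940 [0.5360183  0.24068028 0.1932044 ] 0.1937597133756467
(array([0.52175725, 0.240963  ]), np.float64(0.0017030312067186726))
plane [-0.02894485 -0.00435723  0.19421137] 5940
```

View pics/wrist11.png

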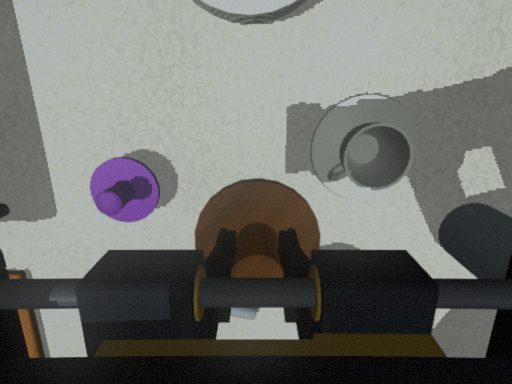

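View pics/side11.png

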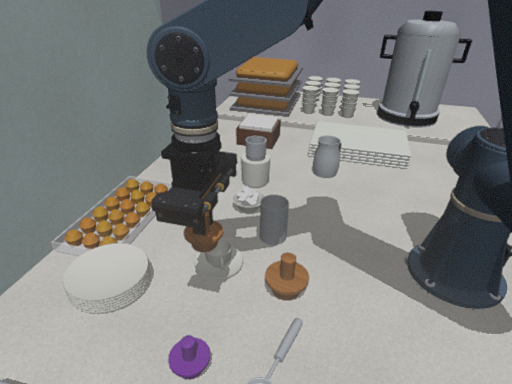

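>>> step_arm --motion '[[[0,0,0,0,0,12,12],[0,0,0,0.5,-6,30,12],[0,0,0,1.5,-20,45,12],[0,0,0,3,-42,53,12],[0,0,0,5.5,-72,55,12],[0,0,0,8,-106,55,12],[0,0,0,10.5,-142,55,12],[0,0,0,13,-178,55,12],[0,0,0,16,-214,55,12],[0,0,0,18.5,-250,55,12],[0,0,0,21,-286,55,12],[0,0,0,24,-322,55,12]]]'

```text
time_s: 20.18
position: [0.5482, -0.0826, 0.4363]
tcp_rot: [[-0.003, 1.0, -0.0], [0.001, -0.0, -1.0], [-1.0, -0.003, -0.001]]
force: [0.0, -0.1, -2.1]
opening: 0.272
```

>>> step_arm --motion '[[[0,0,0,2.5,-36,0,12],[0,0,0,5,-70,0,12],[0,0,0,7.5,-102,0,12],[0,0,0,9.5,-130,0,12],[0,0,0,11.5,-155,0,12],[0,0,0,13,-175,0,12],[0,0,0,14,-189,0,12],[0,0,0,14.5,-197,0,12],[0,0,0,14.5,-200.5,0,12],[0,0,0,14.5,-200.5,0,12],[0,0,0,14.5,-200.5,0,12],[0,0,0,14.5,-200.5,0,12]]]'

```text
time_s: 21.18
position: [0.5631, -0.2801, 0.4377]
tcp_rot: [[-0.0, 1.0, 0.001], [0.001, 0.001, -1.0], [-1.0, -0.0, -0.001]]
force: [0.1, 0.0, -0.9]
opening: 0.263
```

>>> step_arm --motion '[[[0,0,0,0,0,0,12],[0,0,0,0,0,-4,12],[0,0,0,0,0,-11,12],[0,0,0,0,0,-20,12],[0,0,0,0,0,-29,12],[0,0,0,0,0,-36,12],[0,0,0,0,0,-40,12],[0,0,0,0,0,-42,12],[0,0,0,0,0,-42,12],[0,0,0,0,0,-42,12],[0,0,0,0,0,-42,12],[0,0,0,0,0,-42,12]]]'

```text
time_s: 22.18
position: [0.5632, -0.2815, 0.3963]
tcp_rot: [[0.001, 1.0, -0.0], [-0.001, -0.0, -1.0], [-1.0, 0.001, 0.001]]
force: [0.1, 0.4, -1.6]
opening: 0.266
```

```bash
python3 cap.py wrist,side,scene 12;python3 - <<'E'
from fits import *
c=dict(np.load("wrist12.npz"));Q=cloud(c)
P=sel(Q,.5637,-.2815,.04,.19,.24);print(len(P))
P=P[P[:,2]<.215];z=np.median(P[:,2]);P=P[abs(P[:,2]-z)<.004];A=np.c_[P[:,:2]-[.5637,-.2815],np.ones(len(P))]
print("flange plane",np.linalg.lstsq(A,P[:,2],rcond=None)[0],len(P))
a=P[np.hypot(P[:,0]-.5637,P[:,1]+.2815)>.033];a=a[a[:,0]>.5637];print(circ(a,.0357))
E
```

```text
t 22.1833 tcp [ 0.5632 -0.2815  0.3963] F [ 0.11  0.44 -1.58] M [ 0.052  0.012 -0.007] op 0.266 y [ 1.    -0.     0.001] x [ 9.e-04 -7.e-04 -1.e+00]
t 22.2333 tcp [ 0.5632 -0.2814  0.3963] F [ 0.66 -0.44 -0.94] M [ 0.051 -0.021  0.008] op 0.267 y [ 1.    -0.     0.001] x [ 8.e-04 -6.e-04 -1.e+00]
t 22.2833 tcp [ 0.5631 -0.2814  0.3962] F [ 0.97  0.94 -0.9 ] M [ 0.063  0.037 -0.022] op 0.269 y [ 1.    -0.     0.001] x [ 7.e-04 -5.e-04 -1.e+00]
7791
flange plane [-0.01087014 -0.00477743  0.20804815] 5720
(array([ 0.56245202, -0.28161949]), np.float64(0.0008731558166929273))
```

View pics/wrist12.png

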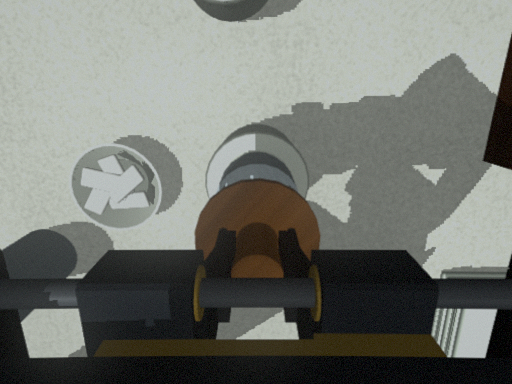

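View pics/side12.png

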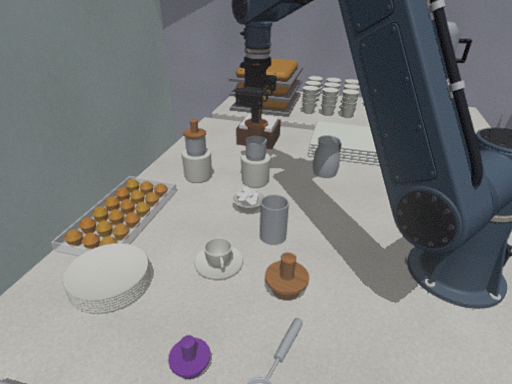

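>>> step_arm --motion '[[[0,0,0,0,0,-2,12],[0,0,0,0,0,-6,12],[0,0,0,0,0,-10,12],[0,0,0,0,0,-14,12],[0,0,0,0,0,-18,12],[0,0,0,0,0,-22,12],[0,0,0,0,0,-26,12],[0,0,0,0,0,-29,12],[0,0,0,0,0,-32,12],[0,0,0,0,0,-34,12],[0,0,0,0,0,-35,12],[0,0,0,0,0,-35,12]]]'

```text
time_s: 23.33
position: [0.563, -0.2813, 0.3605]
tcp_rot: [[-0.0, 1.0, -0.0], [0.0, -0.0, -1.0], [-1.0, -0.0, -0.0]]
force: [-0.4, -0.1, -0.1]
opening: 0.268
```

>>> step_arm --motion '[[[0,0,0,0,0,-1,12],[0,0,0,0,0,-2,12],[0,0,0,0,0,-3,12],[0,0,0,0,0,-3,12],[0,0,0,0,0,-3,12]]]'

```text
time_s: 23.75
position: [0.563, -0.2814, 0.3578]
tcp_rot: [[-0.0, 1.0, -0.0], [0.0, -0.0, -1.0], [-1.0, -0.0, -0.0]]
force: [0.2, 0.0, -0.6]
opening: 0.27
```

>>> step_arm --motion '[[[0,0,0,0,0,0,12]]]'

```text
time_s: 23.83
position: [0.5631, -0.2814, 0.3578]
tcp_rot: [[0.0, 1.0, -0.0], [-0.0, -0.0, -1.0], [-1.0, 0.0, 0.0]]
force: [-0.6, -0.1, -1.0]
opening: 0.265
```

>>> step_arm --motion '[[[0,0,0,0,0,0,12]]]'

```text
time_s: 23.92
position: [0.5631, -0.2814, 0.3579]
tcp_rot: [[0.0, 1.0, -0.0], [-0.0, -0.0, -1.0], [-1.0, 0.0, 0.0]]
force: [0.6, 0.1, -0.8]
opening: 0.266
```

>>> step_arm --motion '[[[0,0,0,0,0,-0.7,12],[0,0,0,0,0,-1.4,12],[0,0,0,0,0,-2,12],[0,0,0,0,0,-2,12],[0,0,0,0,0,-2,12]]]'

```text
time_s: 24.33
position: [0.5631, -0.2813, 0.3557]
tcp_rot: [[-0.0, 1.0, -0.0], [0.0, -0.0, -1.0], [-1.0, -0.0, -0.0]]
force: [-0.6, -1.3, -2.6]
opening: 0.265
```

>>> step_arm --motion '[[[0,0,0,0,0,0,12]]]'

```text
time_s: 24.42
position: [0.5631, -0.2813, 0.3557]
tcp_rot: [[-0.0, 1.0, -0.0], [0.0, -0.0, -1.0], [-1.0, -0.0, -0.0]]
force: [-0.1, 0.1, -1.7]
opening: 0.269
```

>>> step_arm --motion '[[[0,0,0,0,0,-0.5,12],[0,0,0,0,0,-1,12],[0,0,0,0,0,-1.5,12],[0,0,0,0,0,-1.5,12]]]'

```text
time_s: 24.75
position: [0.563, -0.2813, 0.3541]
tcp_rot: [[-0.0, 1.0, -0.0], [0.0, -0.0, -1.0], [-1.0, -0.0, -0.0]]
force: [0.5, 0.4, -0.7]
opening: 0.27
```

>>> step_arm --motion '[[[0,0,0,0,0,0,12]]]'

```text
time_s: 24.83
position: [0.563, -0.2814, 0.3542]
tcp_rot: [[-0.0, 1.0, -0.0], [0.0, -0.0, -1.0], [-1.0, -0.0, -0.0]]
force: [-0.8, 0.1, -1.4]
opening: 0.271
```

>>> step_arm --motion '[[[0,0,0,0,0,-0.5,12],[0,0,0,0,0,-1,12],[0,0,0,0,0,-1,12]]]'

```text
time_s: 25.08
position: [0.5631, -0.2813, 0.3531]
tcp_rot: [[-0.0, 1.0, -0.0], [0.0, -0.0, -1.0], [-1.0, -0.0, -0.0]]
force: [0.8, -0.2, -1.0]
opening: 0.267
```

>>> step_arm --motion '[[[0,0,0,0,0,0,12]]]'

```text
time_s: 25.17
position: [0.5631, -0.2813, 0.3532]
tcp_rot: [[-0.0, 1.0, -0.0], [0.0, -0.0, -1.0], [-1.0, -0.0, -0.0]]
force: [-0.4, 0.0, -1.4]
opening: 0.266
```

>>> step_arm --motion '[[[0,0,0,0,0,-0.5,12],[0,0,0,0,0,-1,12],[0,0,0,0,0,-1,12]]]'

```text
time_s: 25.42
position: [0.563, -0.2813, 0.3521]
tcp_rot: [[-0.0, 1.0, -0.0], [0.0, -0.0, -1.0], [-1.0, -0.0, -0.0]]
force: [0.0, 0.8, -0.5]
opening: 0.263
```

>>> step_arm --motion '[[[0,0,0,0,0,0,12]]]'

```text
time_s: 25.5
position: [0.5631, -0.2813, 0.3522]
tcp_rot: [[-0.0, 1.0, -0.0], [0.0, -0.0, -1.0], [-1.0, -0.0, -0.0]]
force: [0.4, -0.2, -1.7]
opening: 0.268
```

>>> step_arm --motion '[[[0,0,0,0,0,-0.5,12],[0,0,0,0,0,-0.5,12]]]'

```text
time_s: 25.67
position: [0.5631, -0.2813, 0.3517]
tcp_rot: [[-0.0, 1.0, -0.0], [0.0, -0.0, -1.0], [-1.0, -0.0, -0.0]]
force: [0.1, -1.2, -1.5]
opening: 0.265
```

>>> step_arm --motion '[[[0,0,0,0,0,0,12]]]'

```text
time_s: 25.75
position: [0.5631, -0.2813, 0.3517]
tcp_rot: [[-0.0, 1.0, -0.0], [0.0, -0.0, -1.0], [-1.0, -0.0, -0.0]]
force: [0.4, -0.2, -1.1]
opening: 0.265
```

>>> step_arm --motion '[[[0,0,0,0,0,-0.5,12],[0,0,0,0,0,-0.5,12]]]'

```text
time_s: 25.92
position: [0.563, -0.2813, 0.3512]
tcp_rot: [[-0.0, 1.0, -0.0], [0.0, -0.0, -1.0], [-1.0, -0.0, -0.0]]
force: [-0.2, -0.6, -1.9]
opening: 0.264
```

>>> step_arm --motion '[[[0,0,0,0,0,0,12]]]'

```text
time_s: 26.0
position: [0.5631, -0.2814, 0.3512]
tcp_rot: [[-0.0, 1.0, -0.0], [0.0, -0.0, -1.0], [-1.0, -0.0, -0.0]]
force: [0.1, -0.2, -1.7]
opening: 0.267
```

>>> step_arm --motion '[[[0,0,0,0,0,-0.5,12],[0,0,0,0,0,-0.5,12]]]'

```text
time_s: 26.17
position: [0.5631, -0.2813, 0.3507]
tcp_rot: [[-0.0, 1.0, -0.0], [0.0, -0.0, -1.0], [-1.0, -0.0, -0.0]]
force: [0.3, 0.3, -0.7]
opening: 0.263
```

>>> step_arm --motion '[[[0,0,0,0,0,0,12]]]'

```text
time_s: 26.25
position: [0.5631, -0.2814, 0.3507]
tcp_rot: [[-0.0, 1.0, -0.0], [0.0, -0.0, -1.0], [-1.0, -0.0, -0.0]]
force: [0.5, -0.3, -2.1]
opening: 0.265
```

>>> step_arm --motion '[[[0,0,0,0,0,-0.5,12],[0,0,0,0,0,-0.5,12]]]'

```text
time_s: 26.42
position: [0.5631, -0.2814, 0.3502]
tcp_rot: [[0.0, 1.0, -0.0], [-0.0, -0.0, -1.0], [-1.0, 0.0, 0.0]]
force: [1.0, 0.6, -1.1]
opening: 0.267
```

>>> step_arm --motion '[[[0,0,0,0,0,0,12]]]'

```text
time_s: 26.5
position: [0.5631, -0.2814, 0.3503]
tcp_rot: [[0.0, 1.0, -0.0], [-0.0, -0.0, -1.0], [-1.0, 0.0, 0.0]]
force: [-0.7, 0.3, -1.0]
opening: 0.265
```

>>> step_arm --motion '[[[0,0,0,0,0,-0.5,12],[0,0,0,0,0,-0.5,12]]]'

```text
time_s: 26.67
position: [0.5631, -0.2814, 0.3497]
tcp_rot: [[0.0, 1.0, -0.0], [-0.0, -0.0, -1.0], [-1.0, 0.0, 0.0]]
force: [-0.3, 0.7, -1.0]
opening: 0.263
```

>>> step_arm --motion '[[[0,0,0,0,0,0,12]]]'

```text
time_s: 26.75
position: [0.5631, -0.2814, 0.3498]
tcp_rot: [[0.0, 1.0, -0.0], [-0.0, -0.0, -1.0], [-1.0, 0.0, 0.0]]
force: [1.4, -0.8, -0.5]
opening: 0.268
```

>>> step_arm --motion '[[[0,0,0,0,0,-0.3,12],[0,0,0,0,0,-0.3,12]]]'

```text
time_s: 26.92
position: [0.5631, -0.2814, 0.3495]
tcp_rot: [[0.0, 1.0, -0.0], [-0.0, -0.0, -1.0], [-1.0, 0.0, 0.0]]
force: [-0.3, -0.8, -1.1]
opening: 0.267
```

>>> step_arm --motion '[[[0,0,0,0,0,0,12]]]'

```text
time_s: 27.0
position: [0.5631, -0.2814, 0.3495]
tcp_rot: [[0.0, 1.0, -0.0], [-0.0, -0.0, -1.0], [-1.0, 0.0, 0.0]]
force: [-0.5, -0.2, -0.9]
opening: 0.27
```

>>> step_arm --motion '[[[0,0,0,0,0,-0.3,12],[0,0,0,0,0,-0.3,12]]]'

```text
time_s: 27.17
position: [0.5631, -0.2814, 0.3493]
tcp_rot: [[0.0, 1.0, -0.0], [-0.0, -0.0, -1.0], [-1.0, 0.0, 0.0]]
force: [0.2, 0.2, -0.1]
opening: 0.267
```

>>> step_arm --motion '[[[0,0,0,0,0,0,12]]]'

```text
time_s: 27.25
position: [0.5631, -0.2814, 0.3493]
tcp_rot: [[0.0, 1.0, -0.0], [-0.0, -0.0, -1.0], [-1.0, 0.0, 0.0]]
force: [0.4, -0.1, 0.1]
opening: 0.265
```

The weight has come off (Fz from -1.2 to 0), so the taper is touching. I'll release and back straight up.

>>> step_arm --motion '[[[0,0,0,0,0,0,25],[0,0,0,0,0,0,28],[0,0,0,0,0,0,33],[0,0,0,0,0,0,40],[0,0,0,0,0,0,48],[0,0,0,0,0,0,50],[0,0,0,0,0,0,50]]]'

```text
time_s: 27.83
position: [0.5631, -0.2813, 0.3492]
tcp_rot: [[0.0, 1.0, -0.0], [0.0, -0.0, -1.0], [-1.0, 0.0, -0.0]]
force: [0.2, -0.3, 0.3]
opening: 0.549
```

```bash
python3 cap.py wrist 13
```

```text
t 27.8333 tcp [ 0.5631 -0.2813  0.3492] F [ 0.22 -0.3   0.25] M [ 0.05   0.071 -0.032] op 0.549 y [ 1. -0.  0.] x [ 0.  0. -1.]
```

View pics/wrist13.png

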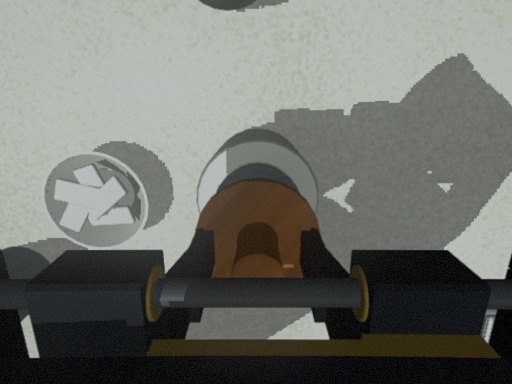

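>>> step_arm --motion '[[[0,0,0,0,0,3,50],[0,0,0,0,0,9,50],[0,0,0,0,0,18,50],[0,0,0,0,0,30,50],[0,0,0,0,0,50,50],[0,0,0,0,0,70,50],[0,0,0,0,0,90,50],[0,0,0,0,0,105,50],[0,0,0,0,0,115,50],[0,0,0,0,0,120,50],[0,0,0,0,0,120,50],[0,0,0,0,0,120,50]]]'

```text
time_s: 28.88
position: [0.5629, -0.2812, 0.4688]
tcp_rot: [[-0.001, 1.0, -0.0], [0.0, -0.0, -1.0], [-1.0, -0.001, -0.0]]
force: [-1.2, 0.1, -0.7]
opening: 0.577
```

>>> step_arm --motion '[[[0,0,0,0,0,0,50],[0,0,0,0,0,0,50],[0,0,0,0,0,0,50],[0,0,0,0,0,0,50],[0,0,0,0,0,0,50],[0,0,0,0,0,0,50]]]'

```text
time_s: 29.38
position: [0.5631, -0.2814, 0.4689]
tcp_rot: [[-0.0, 1.0, -0.0], [0.0, -0.0, -1.0], [-1.0, -0.0, -0.0]]
force: [0.8, -0.2, -0.5]
opening: 0.575
```

```bash
python3 cap.py wrist,side,scene 14;python3 - <<'E'
from fits import *
c=dict(np.load("wrist14.npz"));Q=cloud(c)
print("flange",ring(Q,.5637,-.2815,.036,.154,.168))
P=sel(Q,.5637,-.2815,.034,.156,.168);A=np.c_[P[:,:2]-[.5637,-.2815],np.ones(len(P))];print("plane",np.linalg.lstsq(A,P[:,2],rcond=None)[0],len(P))
P=sel(Q,.5637,-.2815,.02,.197,.21);print("knob top",(P.min(0)+P.max(0))/2,P[:,2].mean())
for n in["scene","side"]:
    for t in "0","14":
        Q=cloud(dict(np.load(n+t+".npz")))
        P=sel(Q,.5637,-.2815,.06,.02,.08);print(n,t,"crock",circ(P[np.hypot(P[:,0]-.5637,P[:,1]+.2815)>.04],.048))
        P=sel(Q,.54,-.126,.08,.015,.06);print("bowl",P.mean(0)); P=sel(Q,.543,.127,.05,.02,.05);print("cup",P.mean(0))
E
python3 - <<'E'
import cv2
a=cv2.imread("pics/side14.png")[80:280,120:340];b=cv2.imread("pics/scene14.png")[110:310,90:310]
cv2.imwrite("pics/crop14.png",cv2.hconcat([cv2.resize(x,(400,364)) for x in(a,b)]))
E
```

```text
t 29.3833 tcp [ 0.5631 -0.2814  0.4689] F [ 0.78 -0.15 -0.54] M [ 0.076 -0.004 -0.046] op 0.575 y [ 1. -0. -0.] x [-3.e-04  3.e-04 -1.e+00]
t 29.4333 tcp [ 0.5631 -0.2814  0.469 ] F [-0.22 -0.51 -0.07] M [-0.003  0.037 -0.028] op 0.575 y [ 1. -0. -0.] x [-2.e-04  1.e-04 -1.e+00]
t 29.4833 tcp [ 0.5631 -0.2814  0.4691] F [ 0.53  0.17 -0.62] M [ 0.036  0.022 -0.012] op 0.572 y [ 1. -0. -0.] x [-1.e-04  1.e-04 -1.e+00]
flange (48, (array([ 0.56396471, -0.28151147,  0.03559476]), np.float64(0.00013682130794956895)), np.float64(0.159898139723738))
plane [-0.0010588  -0.00247281  0.16071369] 3224
knob top [ 0.5639206  -0.28160269  0.19992576] 0.20021904713163094
scene 0 crock (array([ 0.56103056, -0.28106206]), np.float64(0.0010561665682180532))
bowl [ 0.53967275 -0.12594347  0.03907988]
cup [0.53779123 0.1275059  0.03645104]
scene 14 crock (array([ 0.56100918, -0.28080424]), np.float64(0.0010354494425150258))
bowl [ 0.53953221 -0.12602912  0.03882403]
cup [0.53835826 0.12764684 0.03648223]
side 0 crock (array([ 0.56391197, -0.28283622]), np.float64(0.0009888514145762037))
bowl [ 0.54332331 -0.12342318  0.03654138]
cup [0.54346206 0.12670754 0.03633887]
side 14 crock (array([ 0.56391886, -0.28276827]), np.float64(0.0011220551563094479))
bowl [ 0.54342176 -0.12291278  0.0366378 ]
cup [0.54352157 0.12663958 0.03620096]
```

View pics/crop14.png

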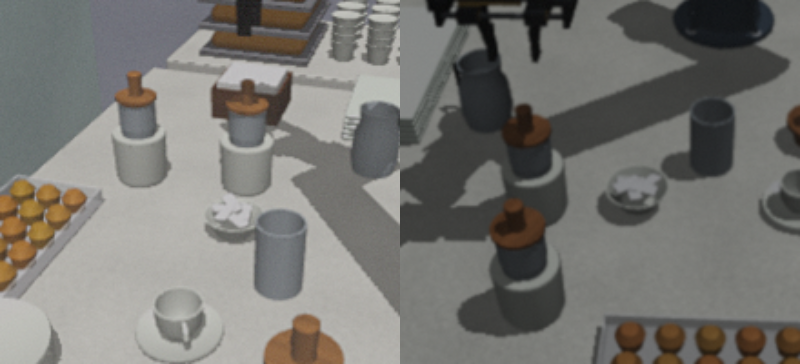

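View pics/scene14.png

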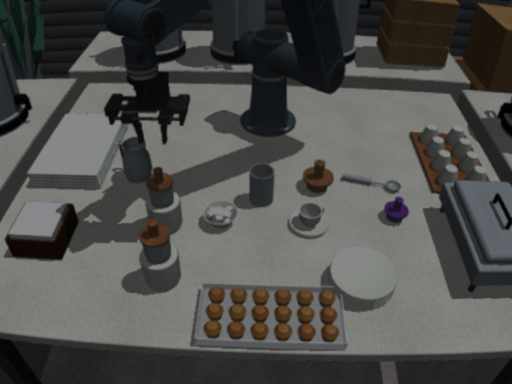

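The new pot, seen in scene at (162,200), matches the example at (158,260). The flange is level and concentric, and nothing else has moved. Handing in.

```bash
python3 -c "
from rig import bot
print(bot.hand_in())"
```

```text
the job is handed in; nothing more can be done
None
```

I made up the cream pot and handed it in at about 29.5 s. I lowered the liner until it began to touch and let go of it in the crock. I then did the same with the small brown stopper in the liner's mouth, and raised the gripper well clear.

**Liner:** its rim measured z = 0.150 m, as expected, with less than 0.3° of tilt.

**Stopper:** its flange is level to about 0.2° and centred on the liner's mouth within about 0.1 mm. The knob top reads 0.200 m against a nominal 0.202 m, which is within the camera calibration of about 2 mm.

**Other things:** the crock, cup and bowl show no shift beyond about 0.6 mm of measurement noise. I checked the rest of the table only by eye in the final pictures and saw nothing displaced.

**Disagreements:**
- The three cameras differ by about 2–3 mm in absolute position, so I aligned with the wrist camera throughout.
- The wrist force reading carries about 1 N of noise, so for both parts I judged first contact from the force unloading and from height. For the liner, the arm's height also lagged its command. The stopper's contact came about 0.5 mm below the height I had calculated.

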